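# Close the split mould with its draw latch

### The arm

A 7-joint arm with a two-finger parallel gripper is mounted at the origin on the work surface. World frame = base frame: x ahead of the robot, y to its left, z up, the work surface at z = 0. Lengths are in m, angles in rad, forces in N, time in s.
With the tool pointing down it reaches from about 0.4 to 0.85 m from the base axis. Payload 4.5 kg.
Tool frame: the origin (TCP) lies midway between the tips of the shut fingers; the grasp point (between the pads) lies 19 mm behind it; z points along the fingers, y is the line along which they close (so a half turn about z gives the same grasp; the last joint's range is limited). The gripper opens to 88 mm and grips with 3 to 60 N. Pads are 18 mm wide; open, the fingers measure 123 mm over their backs; the gripper's body (75 mm by 187 mm) begins 45 mm behind the grasp point.
Start: joints at [1.171, 0.689, -0.195, 1.565, 0.157, 0.902, -0.215], TCP at [0.263, -0.567, 0.239] pointing down, gripper open.
Joint ranges: [-3.01, 3.01], [-0.46, 2.08], [-1.47, 1.51], [0.13, 2.56], [-1, 4.14], [0.04, 2.09], [-2.66, 2.66]. Speed limits (rad/s): [2.57, 2.57, 3.14, 3.14, 3.14, 3.14, 3.14].

### API

Orientations are given as a unit quaternion [x, y, z, w].
In Python, from plant import r gives the robot as it stands. The module is installed in compiled form; this text tells all that it offers.
- The arm moves only by the tool step_arm, never from a script. Its argument "series" is a list of rows, each a list of 7 numbers: the shift along the world's x, y, z in mm, then the turn, a rotation vector about the world's x, y, z in rad, then the closure, from 0 (fully open) to 1 (shut). A call has 1 to 20 rows; each row shifts and turns the commanded pose from where the row before left it; what a row does not reach is not made up. A row lasts 1/10 s, in which the tool goes at most 50 mm and 8.59 degrees, less where a joint would pass 70% of its speed; a pose out of reach is approached as far as the arm can. A call is refused whole if a number of a shift passes 50 or a number of a turn 0.15, either way. A call with a gripper value outside its range is refused whole. The fingers move at their own pace and stop on an object; "force" is the grip in N (left out, the last holds). Time passes only in rows, so rows that do not move let the fingers close. It gives the time, the measured TCP pose, the force, the opening and the grip force at its end, in the units of the state.
- r.get_state(): the state, without advancing time (a new reading comes with each control period).
- r.snapshot(name): name is "side" or "top"; returns (picture, depth): 420x560x3 uint8, blue, green, red; 420x560 float32, m along the optical axis (not along the pixel's ray), 0 where there is no reading.
- r.get_calibration(name): a dict with "intrinsics" (3x3 intrinsics, pixels), "dist_coeffs" ([k1, k2, p1, p2, k3] as OpenCV has them; the pictures are not rectified), "pose" (4x4, takes a point from camera to world coordinates). Camera axes: x right, y up, looking along -z (the intrinsics and any distortion apply to the point x, -y, -z); pixel columns grow to the right and rows downward; lengths in m; the calibration is good to about 2 mm. A picture is of the moment at which its call begins. get_calibration takes no time and is no camera call.
- r.finish_job(): hands the job in; it is judged then, once.
The state is a dict: "clock": time; "q": joint angles; "qd": joint speeds; "joint_torque": joint torques, N m; "tool_pos": TCP position; "eef_rot": TCP orientation; "contact_force": force on the tool from outside, world axes, zero at the start; "moment": the same for the moment, N m; "opening": opening from 0.0 (shut) to 1.0 (fully open); "finger_force": force on a finger pad.
Only numpy, scipy, OpenCV 4.12 (cv2) and the standard library are available. Lean on these libraries where they do the work, as an engineer would, in place of code of your own. Each camera call takes 0.05 s, during which the arm holds its last target. There are 200 camera calls.

### The job

Close the black two-part mould with the steel draw latch on its top: lift the claw over the keeper bar, lower its hook behind the bar and draw it back until it bears snugly on the bar, then swing the lever over centre and down until it lands on its rubber rest, so that the two halves are pulled shut and stay shut. Be gentle: do not haul or press the hook hard on the bar while the lever is up, do not ram the lever onto the rest, leave the other things on the bench where they are, and let go at the end.

Things in the scene. Friction and masses are not known exactly. Their poses are not given: they have to be found in the camera images.
- mould: The mould on its aluminium bed plate, fixed to the bench; bed 270 x 110 mm, black halves 60 mm tall, 90 mm wide, split across. Origin on the bench under the lever's pivot; x runs along the latch from the lever's pivot towards the keeper and the sliding half, y across it, z up. The whole latch moves in the x-z plane at y = 0.
- lever_pivot (a point): Axis of the steel lever, 82 mm above the bench, along the mould's y. The axis has friction (0.06 N m): the lever stays where it is left, and moving the claw along x drags the lever with about 4 N before the hook touches anything.
- lever_tip (a point): Middle of the lever's free end, 68 mm from its pivot. The handle is a flat bar 5 mm thick and 18 mm wide, 26 mm wide over the last 18 mm.
- lever (a joint): Lever angle (rad): 0 = level, pointing along the mould's -x; pi/2 = straight up; it grows as the lever opens towards the keeper and stops at 2.35. The claw's pin sits on it 16 mm from the pivot, 0.25 rad behind the handle (at lever angle q it is 16 mm * cos(q - 0.25) to -x of the pivot and 16 mm * sin(q - 0.25) above it). Dead centre is near 0.37; closing takes about 4 to 8 N at the tip, and well past dead centre the lever is pulled down by itself.
- claw (a joint): Claw angle against the lever (rad): the claw's rise above level, tip up, is this value minus the lever's angle. Its pin is stiff (0.05 N m): the claw stays where it is put, and it turns along with the lever unless the hook bears on the bar. So a hook left more than about 1 mm slack is lifted off the bar when the lever is swung.
- claw_tab (a point): Centre of the upright finger tab on the claw's end, 14 mm long, 10 mm wide (along the mould's y), 28 mm tall; it stands on the claw's cross plate, which is 40 mm wide. With the claw level its foot is 14 mm below this point. It is 72.5 mm out from the claw's pin and 16.5 mm above the pin's level when the claw is level.
- hook (a point): Where the bar bears on the inner face of the hook leg: 74 mm out from the claw's pin and 6.5 mm below it with the claw level, 23 mm below claw_tab. The leg is 5 mm thick beyond this face, reaches 7 mm lower than this point, and leans in by 0.12 rad so that it holds on.
- keeper_bar (a point): Centre of the keeper bar, a round steel bar 8 mm thick and 36 mm long along y, 75 mm above the bench on the sliding half. With the lever up, the hooked claw slopes tip-down by about 0.2 rad, so it draws back most freely along that slope, slightly upwards. When hooked, hook is 4 mm to +x of this point at the same height and the claw's cross plate lies on the bar. The bar is sprung (9 N per mm) towards the lever.
- half (a joint): Gap between the halves (m): 0 = shut, 0.009 = open. The sliding half carries the keeper and moves to the mould's +x as the gap grows; friction of 12 N holds it.
- rest: Rubber-topped stop screw under the lever; origin at its top, at 52 mm to -x of the pivot, 79.5 to 87.5 mm above the bench: set to a different height each time. The lever (2.5 mm from mid-plane to underside) lands on it at an angle of 0 to 0.16 rad.
- screwdriver: Screwdriver, 170 mm long, lying on the bench. Leave it alone.
- cap: Black round cap, 48 mm across, 18 mm tall. Leave it alone.
- dropper: Amber bottle, 40 mm across, 85 mm tall, upright. Leave it alone.

How it is judged:
By the outcome, as a careful person would: the job done as asked, in the order asked, and still so for the second after the job is handed in, with the robot touching nothing.
It also fails if it takes over 67 s, if anything falls off the work surface, if the arm or the gripper's body presses on something with over 40 N, if the wrist force passes 120 N, or if a joint passes its speed limit or range.

## Working session

There is one attempt and no reset: what is moved stays moved. The work goes in short steps, Python scripts to look and compute and a tool call to move; the robot and the scene stay as the last step left them, time stands still between calls to the robot, and variables do not carry over. Pictures are saved under pics/ and viewed, at most 10 in all, crops included, and the job is handed in when it is done.

Besides the shell and the picture viewer there is one more tool, called after "Emit:" by a JSON object that holds its "op" and its "data". step_arm: Moves the arm, as the interface text tells. Its arguments: {"type":"object","properties":{"series":{"type":"array"},"force":{"type":"number"}},"required":["series"]}

```bash
mkdir -p pics
cat > h.py <<'E'
import numpy as np, cv2
from plant import r
def snap(n):
    im,d=r.snapshot(n); np.savez('%s.npz'%n,im=im,d=d); return im,d
def world(n,uv,d=None,z=None):
    c=r.get_calibration(n);K=np.array(c['intrinsics'],float);T=np.array(c['pose'])
    p=cv2.undistortPoints(np.array(uv,float).reshape(-1,1,2),K,np.array(c['dist_coeffs'],float))[:,0]
    ray=np.c_[p[:,0],-p[:,1],-np.ones(len(p))]
    if d is not None: P=ray*np.array(d).reshape(-1,1); return P@T[:3,:3].T+T[:3,3]
    R=ray@T[:3,:3].T; s=(z-T[2,3])/R[:,2]; return R*s[:,None]+T[:3,3]
def proj(n,P):
    c=r.get_calibration(n);K=np.array(c['intrinsics'],float);T=np.linalg.inv(np.array(c['pose']))
    q=np.atleast_2d(P)@T[:3,:3].T+T[:3,3]; q=q*[1,-1,-1]
    return cv2.projectPoints(q,np.zeros(3),np.zeros(3),K,np.array(c['dist_coeffs'],float))[0][:,0]
def cloud(n):
    f=np.load('%s.npz'%n);d=f['d'];h,w=d.shape
    u,v=np.meshgrid(np.arange(w),np.arange(h));uv=np.c_[u.ravel(),v.ravel()]
    return world(n,uv,d.ravel()).reshape(h,w,3),f['im'],d
E
python3 - <<'E'
from h import *
for n in('top','side'):
    im,d=snap(n);cv2.imwrite('pics/%s0.png'%n,im)
    c=r.get_calibration(n);print(n,np.round(c['intrinsics'],1).tolist(),np.round(c['pose'],3).tolist())
s=r.get_state();print({k:np.round(v,3).tolist() for k,v in s.items()})
E
```

```text
top [[488.9, 0.0, 271.1], [0.0, 488.9, 206.0], [0.0, 0.0, 1.0]] [[-0.001, 0.978, -0.209, 0.496], [-1.0, -0.001, 0.002, 0.027], [0.002, 0.209, 0.978, 0.841], [0.0, 0.0, 0.0, 1.0]]
side [[400.9, 0.0, 283.8], [0.0, 400.9, 210.7], [0.0, 0.0, 1.0]] [[0.743, 0.381, -0.551, 0.271], [-0.669, 0.403, -0.624, -0.407], [-0.015, 0.832, 0.554, 0.439], [0.0, 0.0, 0.0, 1.0]]
{'clock': 0.1, 'q': [1.171, 0.69, -0.195, 1.566, 0.157, 0.902, -0.215], 'qd': [0.0, -0.002, -0.002, -0.001, 0.001, 0.001, 0.001], 'joint_torque': [-0.003, -52.85, -1.271, -15.384, -0.053, 0.002, -0.0], 'tool_pos': [0.262, -0.567, 0.238], 'eef_rot': [0.977, 0.215, -0.0, -0.001], 'contact_force': [0.7, -0.306, 0.217], 'moment': [0.09, -0.058, 0.03], 'finger_force': 0.0, 'opening': 0.999}
```

View pics/top0.png

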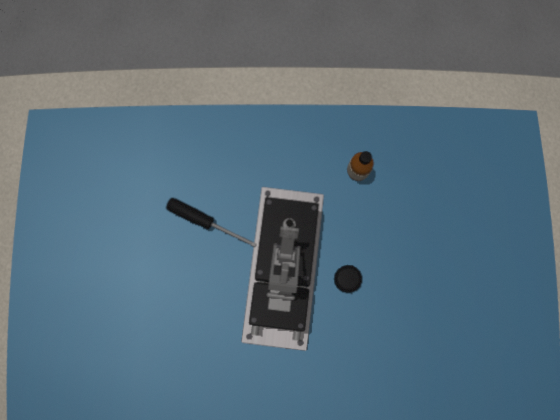

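View pics/side0.png

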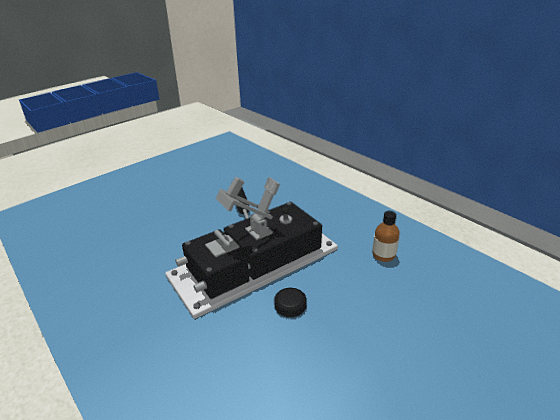

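The top view shows the mould's bed with corners near (263,188), (323,194), (307,348) and (243,342). The keeper is near (280,297) and the rest screw near (289,223), so the mould's +x points towards the robot. The side view shows the lever up, near (268,190), and the claw raised with its tab near (232,190).

```bash
cat >> h.py <<'E'
def mould():
    P,im,d=cloud('top')
    m=(d>0)&(P[...,2]>0.05)&(P[...,2]<0.075)&(abs(P[...,0]-0.5)<.3)
    m=m&(np.arange(560)[None]>235)&(np.arange(560)[None]<330)&(np.arange(420)[:,None]>170)&(np.arange(420)[:,None]<360)
    return P,im,m
E
python3 - <<'E'
from h import *
P,im,m=mould()
z=np.median(P[m][:,2]);print('top z',z,m.sum())
rc=cv2.minAreaRect((P[m][:,:2]*1000).astype(np.float32));print('blocks',rc)
b=(P[...,2]>0.004)&(P[...,2]<0.03)&(im.min(2)>110)&(np.arange(560)[None]>235)&(np.arange(560)[None]<330)&(np.arange(420)[:,None]>180)&(np.arange(420)[:,None]<352)
print('bed z',np.median(P[b][:,2]));print('bed',cv2.minAreaRect((P[b][:,:2]*1000).astype(np.float32)))
print(world('top',[[263,188],[323,194],[307,348],[243,342]],z=np.median(P[b][:,2])).round(4))
a=cv2.resize(im[200:320,230:340],None,fx=5,fy=5,interpolation=cv2.INTER_CUBIC)
s=np.load('side.npz')['im'];e=cv2.resize(s[165:285,170:330],None,fx=5,fy=5,interpolation=cv2.INTER_CUBIC)
cv2.imwrite('pics/topc.png',np.clip(a*1.6,0,255).astype(np.uint8));cv2.imwrite('pics/sidec.png',e)
E
```

```text
top z 0.05969827827599855 5694
blocks ((571.450439453125, 4.920677185058594), (89.31427001953125, 210.4550018310547), 82.84268951416016)
bed z 0.009509888344081896
bed ((570.9708251953125, 21.13336944580078), (140.4147491455078, 269.68402099609375), 82.87439727783203)
[[ 0.7061  0.0398  0.0095]
 [ 0.6953 -0.0654  0.0095]
 [ 0.432  -0.0339  0.0095]
 [ 0.4422  0.0727  0.0095]]
```

View pics/topc.png

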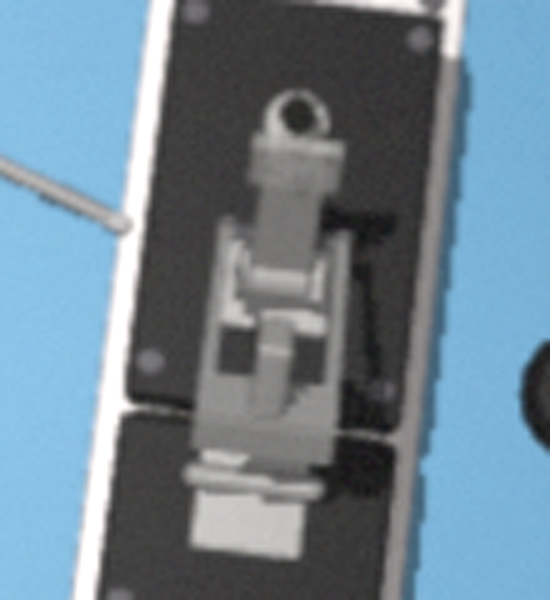

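View pics/sidec.png

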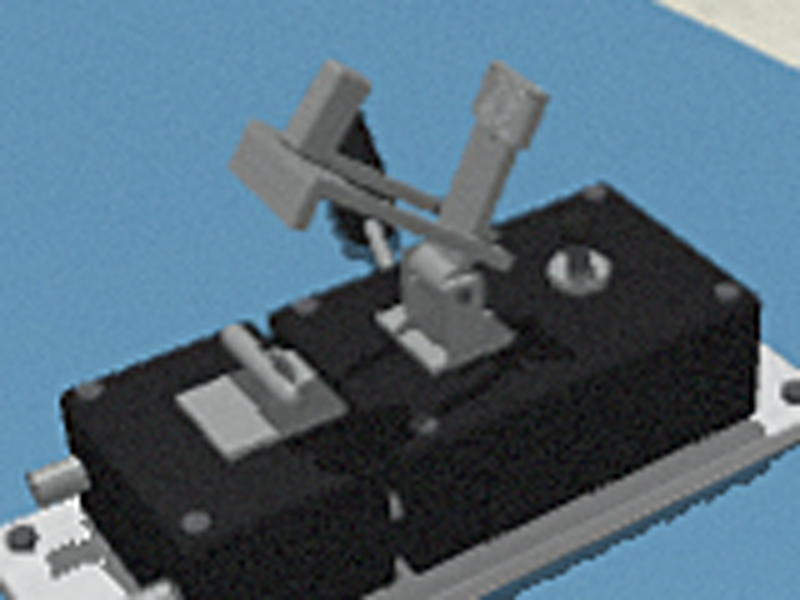

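The crops show the bar ends at about top (267.4,294.4) and (294.4,298), and the screw at (290,223). The lever is near upright, with the claw above it tip-up, so next I fit the features in the mould frame.

Run:
```python
from h import *
bar=world('top',[[267.4,294.4],[294.4,298]],z=.079);scr=world('top',[[290,223]],z=.083)
print('bar',bar.round(4).tolist(),np.linalg.norm(bar[0]-bar[1]),'scr',scr.round(4))
a=np.deg2rad(7.15);X=np.array([-np.cos(a),np.sin(a)]);Y=np.array([-X[1],X[0]])
print('along', (bar.mean(0)-scr[0])[:2]@X,'across',(bar.mean(0)-scr[0])[:2]@Y)
O=scr[0,:2]+0.052*X; print('origin',O)
for n in('top','side'):
    P,im,d=cloud(n) if n=='top' else cloud('side')
    q=P[...,:2]-O; M=np.stack([q@X,q@Y,P[...,2]],-1)
    m=(d>0)&(abs(M[...,1])<.04)&(abs(M[...,0])<.14)&(M[...,2]>.066)
    Q=M[m]; print(n,len(Q))
    g=np.full((46,46),'.')
    for x,y,z in Q:
        i=int((z-.064)*1000/2.5);j=int((x+.065)*1000/4)
        if 0<=i<46 and 0<=j<46: g[45-i,j]='#'
    print('\n'.join('%5.1f '%(64+2.5*(45-k)+1.25)+''.join(g[k]) for k in range(5,46)))
    for lo in range(65,165,8):
        s=Q[(Q[:,2]*1000>=lo)&(Q[:,2]*1000<lo+8)]
        if len(s)>3: print(lo,len(s),(np.percentile(s,[2,50,98],axis=0)*1000).round(1).T.tolist())
    np.save(n+'M.npy',Q)
```

```text
bar [[0.5193, 0.0316, 0.079], [0.5137, -0.01, 0.079]] 0.04204821805984595 scr [[ 0.6307 -0.004   0.083 ]]
along 0.11509972090638526 across -0.00045239383154205054
origin [0.57906835 0.00248485]
top 1418
165.2 ......................###.....................
162.8 .....................####.....................
160.2 .....................#..##....................
157.8 ....................##..###...................
155.2 ....................#....##...................
152.8 .........................###..................
150.2 ..........................##..................
147.8 ..........................###.................
145.2 ........#.................####................
142.8 .......##.................####................
140.2 .......###...............##.##................
137.8 ........##..............###.###...............
135.2 .........#..............##...##...............
132.8 .........##............###....#...............
130.2 .........##...........###.....#...............
127.8 .........##...........###.....................
125.2 ..........##........###....................
[... 4602 characters left out ...]
-7.3, -0.6], [-19.7, 5.0, 17.9], [89.5, 94.1, 96.9]]
97 97 [[-13.4, -7.0, 2.8], [-20.0, 1.7, 17.8], [97.3, 101.1, 104.7]]
105 102 [[-16.9, -10.5, 13.1], [-19.6, -0.6, 18.1], [105.2, 109.0, 112.9]]
113 109 [[-21.5, -14.6, 21.9], [-20.2, -0.0, 17.5], [113.2, 116.6, 120.7]]
121 101 [[-25.8, -19.7, 32.0], [-19.7, 3.8, 18.1], [121.1, 125.1, 128.7]]
129 192 [[-30.1, 35.7, 57.9], [-21.0, 4.1, 17.7], [129.3, 134.0, 136.9]]
137 254 [[-33.3, 48.9, 54.8], [-21.6, 1.5, 18.1], [137.2, 140.8, 144.9]]
145 97 [[28.1, 42.7, 49.6], [-19.8, 1.5, 14.1], [145.1, 148.2, 152.7]]
153 82 [[22.4, 34.8, 41.8], [-6.6, 1.3, 3.2], [153.2, 157.3, 160.9]]
161 41 [[24.7, 31.5, 34.8], [-6.2, 0.4, 2.4], [161.1, 164.0, 167.2]]
```

The fit is consistent with the sizes given:
- **Pose:** pivot at world (0.579, 0.0025), mould +x along (-0.992, 0.1245).
- **Lever and claw:** lever angle about 1.05, claw rise about 0.7.
- **Tab and bar:** tab centre at mould (34, 153) mm, bar at x of about 62 mm.

Next I go above the tab.

Emit:
{"op": "step_arm", "data": {"series": [[15.8,28.5,1.5,0,0,-0.028,0],[15.8,28.5,1.5,0,0,-0.028,0],[15.8,28.5,1.5,0,0,-0.028,0],[15.8,28.5,1.5,0,0,-0.028,0],[15.8,28.5,1.5,0,0,-0.028,0],[15.8,28.5,1.5,0,0,-0.028,0],[15.8,28.5,1.5,0,0,-0.028,0],[15.8,28.5,1.5,0,0,-0.028,0],[15.8,28.5,1.5,0,0,-0.028,0],[15.8,28.5,1.5,0,0,-0.028,0],[15.8,28.5,1.5,0,0,-0.028,0],[15.8,28.5,1.5,0,0,-0.028,0],[15.8,28.5,1.5,0,0,-0.028,0],[15.8,28.5,1.5,0,0,-0.028,0],[15.8,28.5,1.5,0,0,-0.028,0],[15.8,28.5,1.5,0,0,-0.028,0],[15.8,28.5,1.5,0,0,-0.028,0],[15.8,28.5,1.5,0,0,-0.028,0],[15.8,28.5,1.5,0,0,-0.028,0],[15.8,28.5,1.5,0,0,-0.028,0]], "force": 8}}

```text
clock: 2.1
tool_pos: [0.5789, 0.0042, 0.2684]
eef_rot: [0.998, -0.064, -0.0, 0.0]
contact_force: [0.1, -0.8, -0.2]
opening: 1.004
finger_force: 0.0
```

Emit:
{"op": "step_arm", "data": {"series": [[0,0,0,0.0125,0.0992,0,0.3],[0,0,0,0.0125,0.0992,0,0.4],[0,0,0,0.0125,0.0992,0,0.5],[0,0,0,0.0125,0.0992,0,0.5],[0,0,0,0.0125,0.0992,0,0.5],[0,0,0,0.0125,0.0992,0,0.5],[0,0,0,0,0,0,0.5],[0,0,0,0,0,0,0.5]]}}

```text
clock: 2.9
tool_pos: [0.5786, 0.0029, 0.2677]
eef_rot: [0.953, -0.06, -0.295, -0.018]
contact_force: [0.6, -0.7, -0.1]
opening: 0.498
finger_force: 0.0
```

```bash
cat >> h.py <<'E'
a=np.deg2rad(7.15);X=np.array([-np.cos(a),np.sin(a)]);Y=np.array([-X[1],X[0]]);O=np.array([.57907,.00248])
def st():
    from scipy.spatial.transform import Rotation as R
    s=r.get_state();p=np.array(s['tool_pos']);m=R.from_quat(s['eef_rot']).as_matrix();f=np.array(s['contact_force'])
    q=p[:2]-O
    print('t',round(s['clock'],2),'mould pos mm',(np.array([q@X,q@Y,p[2]])*1000).round(1),'open',round(s['opening'],3),'grip',round(s['finger_force'],1))
    z=m[:,2];y=m[:,1];print('tilt',round(np.arctan2(z[:2]@X,-z[2]),3),'lean y',round(z[:2]@Y,3),'y.X',round(y[:2]@X,3),'F mould',np.round([f[:2]@X,f[:2]@Y,f[2]],2))
E
python3 -c "
from h import *
st()"
```

```text
t 2.9 mould pos mm [  0.5  -0.3 267.7] open 0.498 grip 0.0
tilt 0.6 lean y -0.0 y.X 0.001 F mould [-0.63  0.62 -0.09]
```

Emit:
{"op": "step_arm", "data": {"series": [[0,0,-13,0,0,0,0.5],[0,0,-13,0,0,0,0.5],[0,0,-13,0,0,0,0.5],[0,0,-13,0,0,0,0.5],[0,0,-13,0,0,0,0.5],[-4.9,0.6,-7.2,0,0,0,0.5],[-4.9,0.6,-7.2,0,0,0,0.5],[-4.9,0.6,-7.2,0,0,0,0.5],[-4.9,0.6,-7.2,0,0,0,0.5],[-4.9,0.6,-7.2,0,0,0,0.5],[-4.9,0.6,-7.2,0,0,0,0.5],[-4.9,0.6,-7.2,0,0,0,0.5],[0,0,0,0,0,0,0.5],[0,0,0,0,0,0,0.5]]}}

```text
clock: 4.3
tool_pos: [0.5444, 0.0071, 0.1533]
eef_rot: [0.953, -0.06, -0.295, -0.018]
contact_force: [0.2, -0.7, 0.5]
opening: 0.498
finger_force: 0.0
```

Run:
```python
from h import *
st();im,d=snap('side');t,_=snap('top')
e=cv2.resize(im[130:290,170:330],None,fx=3.7,fy=3.7,interpolation=cv2.INTER_CUBIC)
cv2.imwrite('pics/s1.png',e)
```

```text
t 4.3 mould pos mm [ 34.9  -0.3 153.3] open 0.498 grip 0.0
tilt 0.6 lean y -0.0 y.X 0.001 F mould [-0.24  0.67  0.5 ]
```

View pics/s1.png

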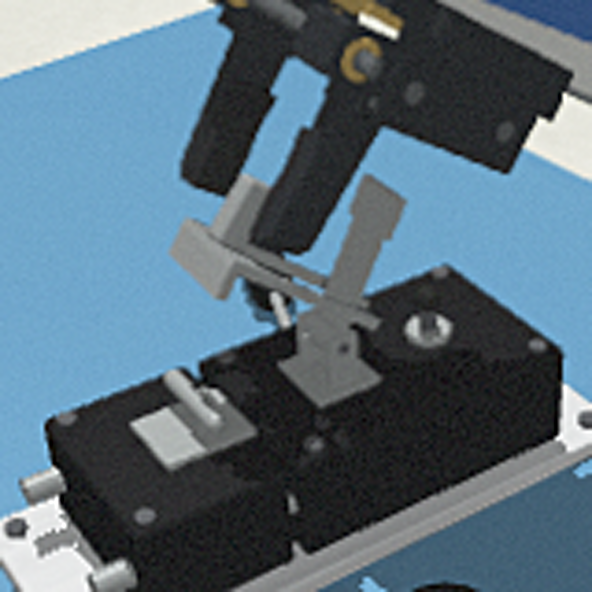

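The fingers straddle the tab (tab near (235,215) in the crop) and are clear of the lever. I go down the last 7 mm and grip.

Emit:
{"op": "step_arm", "data": {"series": [[-4.0,0.5,-6.0,0,0,0,0.5],[0,0,0,0,0,0,0.7],[0,0,0,0,0,0,0.85],[0,0,0,0,0,0,1],[0,0,0,0,0,0,1],[0,0,0,0,0,0,1],[0,0,0,0,0,0,1]], "force": 10}}

```text
clock: 5.1
tool_pos: [0.5407, 0.0088, 0.1474]
eef_rot: [0.954, -0.06, -0.295, -0.019]
contact_force: [-0.1, 3.3, -0.1]
opening: 0.113
finger_force: 10.0
```

```bash
python3 -c "
from h import *
st()"
```

```text
t 5.1 mould pos mm [ 38.8  -1.5 147.4] open 0.113 grip 10.0
tilt 0.599 lean y -0.002 y.X 0.001 F mould [ 0.46 -3.25 -0.09]
```

Gripped: opening 0.113 is 10 mm, the tab's width. Next I push the claw and lever towards the keeper with the claw still raised.

Emit:
{"op": "step_arm", "data": {"series": [[0.2,1.4,0,0,0,0,1],[-2,0.25,1.2,0,0,0,1],[-2,0.25,1.2,0,0,0,1],[-2,0.25,1.2,0,0,0,1],[-2.6,0.3,0.2,0,0,0,1],[-2.6,0.3,0.2,0,0,0,1],[-2.6,0.3,0.2,0,0,0,1],[0,0,0,0,0,0,1]]}}

```text
clock: 5.9
tool_pos: [0.5293, 0.0104, 0.1502]
eef_rot: [0.954, -0.06, -0.291, -0.018]
contact_force: [5.5, 1.6, -8.4]
opening: 0.115
finger_force: 10.0
```

```bash
python3 -c "
from h import *
st()
im,d=snap('side')
P,_,d=cloud('side');q=P[...,:2]-O;M=np.stack([q@X,q@Y,P[...,2]],-1)*1000
m=(d>0)&(abs(M[...,1])<24)&(M[...,0]>-70)&(M[...,0]<40)&(M[...,2]>90)&(M[...,2]<155)
for lo in range(100,156,6):
    s=M[m&(M[...,2]>=lo)&(M[...,2]<lo+6)&(abs(M[...,1])<12)]
    if len(s):print(lo,len(s),np.percentile(s[:,0],[5,25,50,75,95]).round(1))
cv2.imwrite('pics/s2.png',cv2.resize(im[130:290,170:330],None,fx=3.7,fy=3.7,interpolation=cv2.INTER_CUBIC))
"
```

```text
t 5.9 mould pos mm [ 50.4  -1.6 150.2] open 0.115 grip 10.0
tilt 0.593 lean y -0.001 y.X 0.002 F mould [-5.26 -2.26 -8.39]
100 34 [-6.3 -3.2  1.7  4.   5. ]
106 23 [1.  3.5 4.4 5.2 5.6]
112 28 [2.2 3.7 5.4 5.8 6.1]
118 23 [2.  4.2 5.9 6.4 6.9]
124 26 [3.2 6.5 6.8 7.2 7.9]
130 29 [3.2 6.8 7.3 7.7 8.1]
136 34 [4.3 7.3 8.  8.4 8.6]
142 34 [4.4 7.3 8.5 9.  9.3]
148 31 [4.5 5.3 6.9 8.2 9.2]
```

View pics/s2.png

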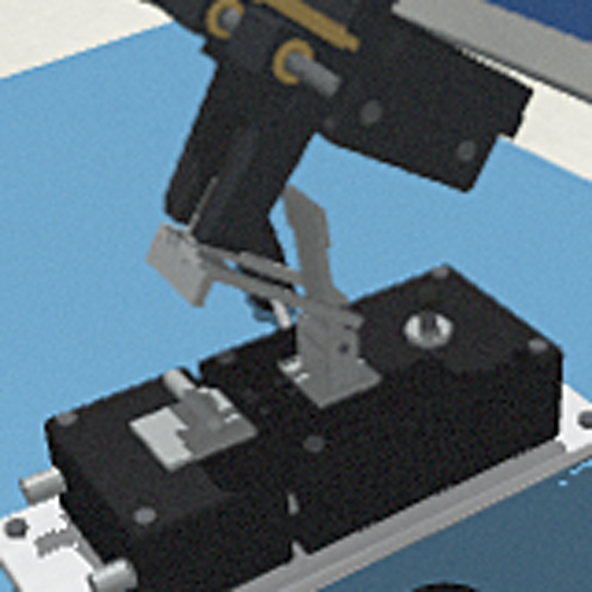

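The claw is raised and the lever now leans a little past upright (tip near (305,200) in the crop), angle about 1.7. Next I move a bit further towards the keeper and lower the hook in an arc.

Emit:
{"op": "step_arm", "data": {"series": [[-2,1.5,-1,0,0,0,1],[-2.5,0.5,-1,0,0,0,1],[-5.0,0.6,-5.1,-0.0122,-0.097,0,1],[-4.5,0.6,-5.6,-0.0122,-0.097,0,1],[-3.9,0.5,-6.0,-0.0122,-0.097,0,1],[-3.3,0.4,-6.4,-0.0122,-0.097,0,1],[-2.7,0.3,-6.7,-0.0122,-0.097,0,1],[-2,0.25,-6.9,-0.0122,-0.097,0,1],[0,0,0,0,0,0,1],[0,0,0,0,0,0,1]]}}

```text
clock: 6.95
tool_pos: [0.4995, 0.0145, 0.1132]
eef_rot: [0.998, -0.063, -0.009, 0.0]
contact_force: [-1.7, -1.4, 2.1]
opening: 0.112
finger_force: 10.0
```

```bash
cat >> h.py <<'E'
def prof():
    snap('side');P,_,d=cloud('side');q=P[...,:2]-O;M=np.stack([q@X,q@Y,P[...,2]],-1)*1000
    m=(d>0)&(abs(M[...,1])<24)&(M[...,0]>-70)&(M[...,0]<100)&(M[...,2]>66)&(M[...,2]<155)
    g=np.full((36,56),'.')
    for x,y,z in M[m]:
        i=int((z-66)/2.5);j=int((x+70)/3); g[35-i,j]='#'
    print('\n'.join('%5.0f '%(67.2+2.5*(35-k))+''.join(g[k]) for k in range(36)))
E
python3 -c "
from h import *
st();prof()"
```

```text
t 6.95 mould pos mm [ 80.5  -2.1 113.2] open 0.112 grip 10.0
tilt 0.018 lean y 0.002 y.X 0.002 F mould [1.54 1.6  2.1 ]
  155 ...................................................###..
  152 ...................................................###..
  150 ...................................................###..
  147 ...................................................###..
  145 ...................................................###..
  142 ....................................................##..
  140 ...................................................###..
  137 ...................................................###..
  135 ...................................................###..
  132 ...................................................###..
  130 ................................................######..
  127 ...............................................#######..
  125 .................................##............#######..
  122 ................................###............#######..
  120 .................................#.............#######..
  117 .............................
[... 587 characters left out ...]
.##....
   92 ........................#.........................##....
   90 ..................................................##....
   87 .....................###.#..............................
   85 .....##.............######..............................
   82 ....#####............#####..............................
   80 .....####............#####..................##..........
   77 ....###.#............#####.................###..........
   75 .....###............######...............######.........
   72 .....###.............#####...............##.##..........
   70 .....###............######................#..#..........
   67 .....###.............#####..................##..........
```

Emit:
{"op": "step_arm", "data": {"series": [[-0.5,0,-5.3,-0.0084,-0.067,0,1],[-0.5,0,-5.3,-0.0084,-0.067,0,1],[-0.5,0,-5.3,-0.0084,-0.067,0,1],[0,0,-5.3,-0.0084,-0.067,0,1],[0,0,0,0,0,0,1],[0,0,0,0,0,0,1]]}}

```text
clock: 7.6
tool_pos: [0.5051, 0.0139, 0.1074]
eef_rot: [0.994, -0.063, 0.084, 0.011]
contact_force: [-7.8, -2.0, 1.7]
opening: 0.118
finger_force: 10.0
```

```bash
python3 -c "
from h import *
st();prof()
im=np.load('side.npz')['im'];cv2.imwrite('pics/s3.png',cv2.resize(im[160:280,170:310],None,fx=5,fy=5,interpolation=cv2.INTER_CUBIC))
"
```

```text
t 7.6 mould pos mm [ 74.8  -2.1 107.4] open 0.118 grip 10.0
tilt -0.169 lean y 0.012 y.X 0.003 F mould [7.45 2.98 1.66]
  155 ........................................................
  152 ........................................................
  150 ........................................................
  147 ........................................................
  145 ........................................................
  142 ........................................................
  140 ........................................................
  137 ........................................................
  135 ........................................................
  132 ........................................................
  130 ........................................................
  127 ........................................................
  125 ........................................................
  122 ..............................................#.........
  120 ............................###...............###.......
  117 ............................#
[... 587 characters left out ...]
##.....
   92 .........................#.......................##.....
   90 .........................#.......................##.....
   87 .....................#.###.......................##.....
   85 .....###.............#####.......................##.....
   82 ....####.............#####..............................
   80 ....####.............#####..................##..........
   77 ....##.#.............#####.................###..........
   75 .....###............######...............##.###.........
   72 .....###............######................#.##..........
   70 .....###.............#####...............#...#..........
   67 .....##.............######..................##..........
```

View pics/s3.png

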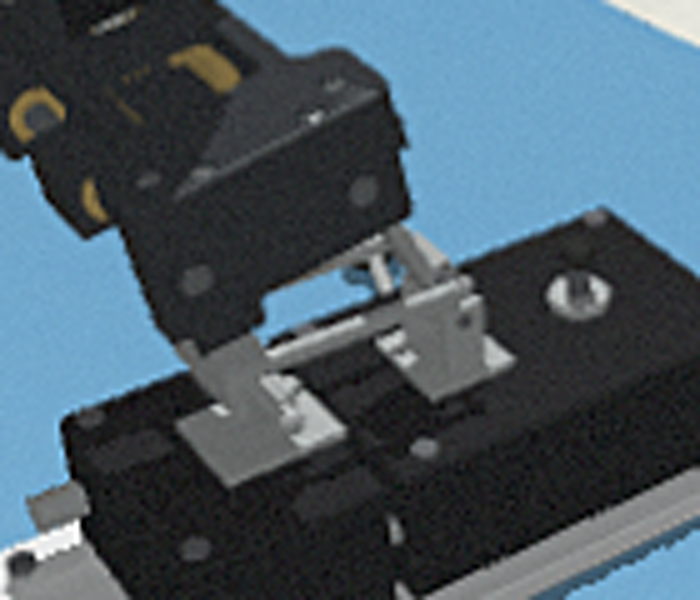

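```bash
python3 -c "
from h import *
s=r.get_state();print(np.round(s['q'],3),np.round(s['qd'],3))"
```

```text
[-0.195  0.735  0.063  2.198  0.308  0.052 -2.156] [ 0.003  0.002  0.001 -0.002 -0.004 -0.001 -0.   ]
```

Joint 6 is at its limit, so the tool cannot tilt further this way. I let go (the claw stays where it is), tilt the tool back and grip again.

Emit:
{"op": "step_arm", "data": {"series": [[0,0,0,0,0,0,0.8],[0,0,0,0,0,0,0.7],[0,0,0,0,0,0,0.7],[0,0,0,0.0062,0.05,0,0.7],[0,0,0,0.0062,0.05,0,0.7],[0,0,0,0,0,0,0.7]]}}

```text
clock: 8.25
tool_pos: [0.5135, 0.0156, 0.1094]
eef_rot: [0.997, -0.064, 0.042, 0.005]
contact_force: [0.8, -0.5, 0.1]
opening: 0.301
finger_force: 0.0
```

```bash
python3 -c "
from h import *
s=r.get_state();print(np.round(s['q'],3))
st();prof()"
```

```text
[-0.096  0.739 -0.066  2.091  0.3    0.243 -2.13 ]
t 8.25 mould pos mm [ 66.7  -4.8 109.4] open 0.301 grip 0.0
tilt -0.084 lean y 0.005 y.X 0.003 F mould [-0.9   0.39  0.05]
  155 ........................................................
  152 ........................................................
  150 ........................................................
  147 ........................................................
  145 ........................................................
  142 ........................................................
  140 ........................................................
  137 ................................................#.......
  135 ...............................................###......
  132 ...............................................###......
  130 ...........................................########.....
  127 ...........................................########.....
  125 ...........................................########.....
  122 ..........................................#########.....
  120 ............................###.......
[... 641 characters left out ...]
##.....
   92 .........................#.......................##.....
   90 .........................#.......................##.....
   87 .....................#####......................###.....
   85 .....###.............#####......................###.....
   82 ....####.............#####..............................
   80 ....#####............#####..................#...........
   77 ....#####...........######.................###..........
   75 .....##.............######...............#####..........
   72 .....###............######...............##.##..........
   70 .....###.............#####...................#..........
   67 .....###.............#####..................##..........
```

Emit:
{"op": "step_arm", "data": {"series": [[-1.6,-0.3,0,0.0146,0.116,0,0.7],[-1.6,-0.3,0,0.0146,0.116,0,0.7],[-3.2,-0.5,-2,0,0,0,0.7],[-3.1,-0.5,-3,0,0,0,0.7],[0,0,0,0,0,0,0.7],[0,0,0,0,0,0,0.85],[0,0,0,0,0,0,1],[0,0,0,0,0,0,1],[0,0,0,0,0,0,1]], "force": 8}}

```text
clock: 9.2
tool_pos: [0.5008, 0.0143, 0.104]
eef_rot: [0.995, -0.062, -0.077, -0.002]
contact_force: [-2.1, 1.0, 1.1]
opening: 0.113
finger_force: 8.0
```

```bash
python3 -c "
from h import *
s=r.get_state();print(np.round(s['q'],3))
st();prof()"
```

```text
[ 0.036  0.806 -0.233  1.901  0.233  0.613 -2.037]
t 9.2 mould pos mm [ 79.2  -2.  104. ] open 0.113 grip 8.0
tilt 0.154 lean y 0.007 y.X -0.0 F mould [ 2.21 -0.7   1.07]
  155 .................................................##.....
  152 .................................................###....
  150 ..................................................##....
  147 ................................................####....
  145 ................................................####....
  142 ................................................####....
  140 .................................................###....
  137 .................................................###....
  135 .................................................###....
  132 .................................................####...
  130 .................................................####...
  127 .................................................####...
  125 ...............................................######...
  122 .............................................########...
  120 .........................................
[... 638 characters left out ...]
##.....
   92 .........................#.......................##.....
   90 .........................#.......................##.....
   87 .....................#####.......................##.....
   85 .....##.............######......................###.....
   82 ....####.............#####........................#.....
   80 ....####.............#..##..................#...........
   77 ....####............######.................###..........
   75 .....###............######................####..........
   72 .....###.............#####...............##.##..........
   70 .....###.............#####................#..#..........
   67 .....###............######..................##..........
```

Emit:
{"op": "step_arm", "data": {"series": [[0,0,-3.8,-0.006,-0.0475,0,1],[0,0,-3.8,-0.006,-0.0475,0,1],[0.2,0,-3.7,-0.006,-0.0475,0,1],[0.3,0,-3.6,-0.006,-0.0475,0,1],[0,0,0,0,0,0,1],[0,0,0,0,0,0,1]]}}

```text
clock: 9.85
tool_pos: [0.501, 0.0142, 0.0889]
eef_rot: [0.998, -0.063, 0.018, 0.005]
contact_force: [-2.6, -0.6, 0.1]
opening: 0.109
finger_force: 8.0
```

```bash
python3 -c "
from h import *
s=r.get_state();print(np.round(s['q'],3))
st();prof()"
```

```text
[-0.075  0.779 -0.091  2.09   0.324  0.254 -2.148]
t 9.85 mould pos mm [78.9 -2.  88.9] open 0.109 grip 8.0
tilt -0.036 lean y 0.007 y.X 0.001 F mould [2.51 0.93 0.13]
  155 ........................................................
  152 ........................................................
  150 ........................................................
  147 ........................................................
  145 ........................................................
  142 ........................................................
  140 ........................................................
  137 ........................................................
  135 ........................................................
  132 ........................................................
  130 ........................................................
  127 .....................................................#..
  125 ....................................................##..
  122 ....................................................##..
  120 ............................................
[... 635 characters left out ...]
#####..
   92 .........................##.#############......#######..
   90 .........................#....#.#############..##..###..
   87 .....................#####..........##############..##..
   85 .....###.............#####.............############.....
   82 ....####.............#####...................######.....
   80 ....####.............#####..................##..##......
   77 .....###............######.................###..##......
   75 .....###.............#####................####..##......
   72 .....##.............######...............##.##.###......
   70 .....##..............#####................#....##.......
   67 .....###............######..................##...#......
```

The hook leg is down behind the bar, about 5 mm beyond it. I settle it slightly and then draw back gently.

Emit:
{"op": "step_arm", "data": {"series": [[0,0,-0.7,-0.0019,-0.015,0,1],[0.7,-0.1,0,0,0,0,1],[0.7,-0.1,0,0,0,0,1],[0.7,-0.1,0.1,0,0,0,1],[0.7,-0.1,0.1,0,0,0,1],[0,0,0,0,0,0,1],[0,0,0,0,0,0,1]]}}

```text
clock: 10.6
tool_pos: [0.5014, 0.014, 0.0879]
eef_rot: [0.998, -0.063, 0.023, 0.005]
contact_force: [-7.2, 1.4, 0.0]
opening: 0.113
finger_force: 8.0
```

```bash
python3 -c "
from h import *
st()"
```

```text
t 10.6 mould pos mm [78.5 -1.8 87.9] open 0.113 grip 8.0
tilt -0.046 lean y 0.007 y.X 0.001 F mould [ 7.3  -0.49  0.02]
```

```bash
cat >> h.py <<'E'
def fine():
    L=[]
    for _ in range(3):
        snap('side');P,_,d=cloud('side');q=P[...,:2]-O;M=np.stack([q@X,q@Y,P[...,2]],-1)*1000
        L.append(M[(d>0)&(abs(M[...,1])<22)&(M[...,0]>-5)&(M[...,0]<100)])
    M=np.concatenate(L)
    for z in range(68,84,2):
        s=M[(M[:,2]>=z)&(M[:,2]<z+2)&(M[:,0]>54)]
        print(z,[(k*2+54,int(c)) for k,c in enumerate(np.histogram(s[:,0],np.arange(54,90,2))[0]) if c])
    s=M[(M[:,0]<40)&(M[:,2]>100)]
    if len(s):
        for z in range(100,150,8):
            t=s[(s[:,2]>=z)&(s[:,2]<z+8)&(abs(s[:,1])<10)]
            if len(t)>4:print('lever',z+4,np.median(t[:,0]).round(1),len(t))
E
python3 -c "
from h import *
fine();st()"
```

```text
68 [(72, 1), (74, 7), (76, 5)]
70 [(56, 3), (72, 3), (74, 5), (76, 9)]
72 [(54, 2), (56, 3), (58, 3), (62, 2), (64, 6), (66, 6), (72, 3), (74, 5), (76, 6), (78, 2)]
74 [(54, 2), (56, 5), (58, 3), (60, 2), (62, 2), (64, 7), (66, 12), (72, 1), (74, 2), (76, 3), (78, 5)]
76 [(60, 7), (62, 10), (64, 12), (66, 10), (74, 3), (76, 6), (78, 11)]
78 [(60, 2), (62, 3), (64, 5), (70, 1), (74, 2), (76, 5), (78, 8)]
80 [(62, 2), (66, 1), (68, 2), (70, 1), (72, 3), (74, 3), (76, 3), (78, 12)]
82 [(56, 1), (58, 2), (60, 6), (62, 3), (64, 3), (66, 4), (68, 5), (70, 6), (72, 4), (74, 5), (76, 8), (78, 15), (80, 4)]
lever 104 2.7 27
t 10.75 mould pos mm [78.5 -1.8 87.9] open 0.115 grip 8.0
tilt -0.046 lean y 0.007 y.X 0.001 F mould [ 7.17 -1.15  0.32]
```

The leg's inner face is at x of about 73 and the bar's edge at about 67, so it is still free. The force so far is only pin friction, so I keep drawing.

Emit:
{"op": "step_arm", "data": {"series": [[0.7,-0.1,0.1,0,0,0,1],[0.7,-0.1,0.1,0,0,0,1],[0.7,-0.1,0.1,0,0,0,1],[0,0,0,0,0,0,1],[0,0,0,0,0,0,1]]}}

```text
clock: 11.25
tool_pos: [0.5035, 0.0138, 0.0882]
eef_rot: [0.998, -0.063, 0.023, 0.005]
contact_force: [-7.5, 2.1, -0.1]
opening: 0.115
finger_force: 8.0
```

```bash
python3 -c "
from h import *
st();fine()"
```

```text
t 11.25 mould pos mm [76.4 -1.8 88.2] open 0.115 grip 8.0
tilt -0.046 lean y 0.007 y.X 0.001 F mould [ 7.68 -1.14 -0.09]
68 [(54, 3), (70, 1), (72, 6), (74, 6)]
70 [(62, 1), (70, 2), (72, 5), (74, 10)]
72 [(54, 2), (62, 3), (64, 5), (66, 9), (70, 3), (72, 4), (74, 3), (76, 6)]
74 [(56, 4), (60, 2), (62, 5), (64, 4), (66, 9), (70, 1), (72, 3), (74, 4), (76, 3)]
76 [(60, 8), (62, 7), (64, 11), (66, 12), (72, 4), (74, 5), (76, 8)]
78 [(62, 5), (64, 1), (66, 1), (72, 1), (74, 4), (76, 5), (78, 5)]
80 [(64, 2), (66, 1), (68, 3), (70, 5), (72, 5), (74, 5), (76, 8), (78, 6)]
82 [(54, 2), (56, 4), (58, 1), (60, 3), (62, 1), (64, 5), (66, 6), (68, 4), (70, 4), (72, 4), (74, 4), (76, 12), (78, 6)]
lever 104 0.0 41
```

Emit:
{"op": "step_arm", "data": {"series": [[0.7,-0.1,0.1,0,0,0,1],[0.7,-0.1,0.1,0,0,0,1],[0.6,-0.1,0.1,0,0,0,1],[0,0,0,0,0,0,1],[0,0,0,0,0,0,1]]}}

```text
clock: 11.9
tool_pos: [0.5056, 0.0135, 0.0885]
eef_rot: [0.998, -0.063, 0.023, 0.005]
contact_force: [-7.1, 1.6, -0.8]
opening: 0.115
finger_force: 8.0
```

Emit:
{"op": "step_arm", "data": {"series": [[0.5,-0.06,0.1,0,0,0,1],[0,0,0,0,0,0,1],[0,0,0,0,0,0,1]]}}

```text
clock: 12.2
tool_pos: [0.5062, 0.0134, 0.0885]
eef_rot: [0.998, -0.063, 0.023, 0.005]
contact_force: [-7.8, 2.0, -0.1]
opening: 0.113
finger_force: 8.0
```

Emit:
{"op": "step_arm", "data": {"series": [[0.5,-0.06,0.1,0,0,0,1],[0,0,0,0,0,0,1],[0,0,0,0,0,0,1]]}}

```text
clock: 12.5
tool_pos: [0.5066, 0.0133, 0.0886]
eef_rot: [0.998, -0.063, 0.023, 0.005]
contact_force: [-6.7, 1.4, -0.6]
opening: 0.11
finger_force: 8.0
```

```bash
python3 -c "
from h import *
st();fine()"
```

```text
t 12.5 mould pos mm [73.2 -1.8 88.6] open 0.11 grip 8.0
tilt -0.046 lean y 0.007 y.X 0.001 F mould [ 6.83 -0.51 -0.61]
68 [(68, 1), (70, 9), (72, 5)]
70 [(62, 1), (68, 5), (70, 5), (72, 3)]
72 [(62, 1), (64, 5), (66, 7), (68, 3), (70, 6), (72, 11)]
74 [(62, 5), (64, 7), (66, 12), (68, 4), (70, 3), (72, 8), (74, 3)]
76 [(60, 9), (62, 10), (64, 12), (66, 6), (68, 2), (70, 3), (72, 3), (74, 1)]
78 [(62, 4), (64, 1), (66, 1), (70, 3), (72, 6), (74, 8)]
80 [(62, 3), (64, 2), (66, 1), (68, 3), (70, 5), (72, 6), (74, 9), (76, 3)]
82 [(54, 1), (56, 4), (58, 3), (60, 5), (62, 5), (64, 3), (66, 6), (68, 5), (70, 4), (72, 6), (74, 6), (76, 3)]
lever 104 -3.3 28
```

Emit:
{"op": "step_arm", "data": {"series": [[0.4,-0.05,0.05,0,0,0,1],[0,0,0,0,0,0,1],[0,0,0,0,0,0,1]]}}

```text
clock: 12.95
tool_pos: [0.507, 0.0133, 0.0887]
eef_rot: [0.998, -0.063, 0.023, 0.005]
contact_force: [-6.4, 2.7, -0.6]
opening: 0.114
finger_force: 8.0
```

Emit:
{"op": "step_arm", "data": {"series": [[0.4,-0.05,0.05,0,0,0,1],[0,0,0,0,0,0,1],[0,0,0,0,0,0,1]]}}

```text
clock: 13.25
tool_pos: [0.5073, 0.0133, 0.0887]
eef_rot: [0.998, -0.063, 0.023, 0.005]
contact_force: [-7.0, 1.6, -0.6]
opening: 0.112
finger_force: 8.0
```

Emit:
{"op": "step_arm", "data": {"series": [[0.4,-0.05,0.05,0,0,0,1],[0,0,0,0,0,0,1],[0,0,0,0,0,0,1]]}}

```text
clock: 13.55
tool_pos: [0.5074, 0.0133, 0.0887]
eef_rot: [0.998, -0.063, 0.023, 0.005]
contact_force: [-7.1, 2.6, -0.3]
opening: 0.109
finger_force: 8.0
```

Emit:
{"op": "step_arm", "data": {"series": [[0.4,-0.05,0.05,0,0,0,1],[0,0,0,0,0,0,1],[0,0,0,0,0,0,1]]}}

```text
clock: 13.85
tool_pos: [0.5075, 0.0133, 0.0887]
eef_rot: [0.998, -0.063, 0.022, 0.005]
contact_force: [-7.4, 1.6, 0.9]
opening: 0.115
finger_force: 8.0
```

Emit:
{"op": "step_arm", "data": {"series": [[0.4,-0.05,0.05,0,0,0,1],[0,0,0,0,0,0,1],[0,0,0,0,0,0,1]]}}

```text
clock: 14.15
tool_pos: [0.5076, 0.0132, 0.0887]
eef_rot: [0.998, -0.062, 0.022, 0.005]
contact_force: [-9.1, 2.3, 0.7]
opening: 0.112
finger_force: 8.0
```

Emit:
{"op": "step_arm", "data": {"series": [[0.4,-0.05,0.05,0,0,0,1],[0,0,0,0,0,0,1],[0,0,0,0,0,0,1]]}}

```text
clock: 14.45
tool_pos: [0.5076, 0.0132, 0.0887]
eef_rot: [0.998, -0.062, 0.022, 0.005]
contact_force: [-9.9, 2.8, 0.9]
opening: 0.114
finger_force: 8.0
```

```bash
python3 -c "
from h import *
st();fine();prof()"
```

```text
t 14.45 mould pos mm [72.2 -1.7 88.7] open 0.114 grip 8.0
tilt -0.044 lean y 0.008 y.X 0.0 F mould [10.16 -1.51  0.93]
68 [(66, 1), (68, 2), (70, 15)]
70 [(64, 2), (66, 2), (68, 5), (70, 8), (72, 1)]
72 [(60, 1), (62, 2), (64, 5), (66, 2), (68, 5), (70, 4), (72, 7)]
74 [(58, 3), (60, 3), (62, 6), (64, 8), (66, 6), (68, 6), (70, 3), (72, 11)]
76 [(60, 6), (62, 9), (64, 12), (66, 7), (68, 3), (70, 4), (72, 6)]
78 [(60, 1), (62, 2), (64, 3), (66, 1), (68, 3), (70, 4), (72, 6), (74, 6)]
80 [(62, 2), (64, 2), (66, 3), (68, 2), (70, 4), (72, 5), (74, 9)]
82 [(54, 1), (56, 2), (58, 1), (60, 4), (62, 3), (64, 6), (66, 1), (68, 5), (70, 3), (72, 6), (74, 9)]
lever 104 -3.4 13
lever 152 2.1 35
  155 ........................................................
  152 ........................................................
  150 .......................###..............................
  147 .......................#................................
  145 ........................................................
  142 ........................................................
  140 .......................
[... 1160 characters left out ...]
###....
   92 ......................###############........#######....
   90 .......................##....#############...###.###....
   87 .....................#####........#############...##....
   85 .....##.............######...........############.......
   82 ....####.............#####...............########.......
   80 ....#####............#####.................##.###.......
   77 .....#.#............######.................#####........
   75 .....###............######.................#####........
   72 ......##.............#####..................####........
   70 ....##.#............######...................###........
   67 .....###.............#####....................#.........
```

The hook bears on the bar: motion has stopped at the bar and the pull has risen from 7 to 10 N. I ease the pull, let go and withdraw upwards.

Emit:
{"op": "step_arm", "data": {"series": [[-1,0.1,0,0,0,0,1],[-1,0.1,0,0,0,0,1],[0,0,0,0,0,0,1],[0,0,0,0,0,0,0.8],[0,0,0,0,0,0,0.7],[0,0,0,0,0,0,0.7],[-0.4,0,8,0,0,0,0.7],[-0.4,0,10,0,0,0,0.7],[-0.6,0,14,0,0,0,0.7],[-0.6,0,16,0,0,0,0.7],[-0.8,0,20,0,0,0,1],[-0.8,0,20,0,0,0,1],[0,0,0,0.006,0.045,0,1],[0,0,0,0,0,0,1],[0,0,0,0,0,0,1]]}}

```text
clock: 16.15
tool_pos: [0.5066, 0.0128, 0.178]
eef_rot: [0.998, -0.063, 0.004, 0.003]
contact_force: [0.3, 0.3, 0.3]
opening: 0.006
finger_force: 0.0
```

```bash
python3 -c "
from h import *
st();fine()
im=np.load('side.npz')['im'];cv2.imwrite('pics/s4.png',cv2.resize(im[140:280,170:330],None,fx=4.2,fy=4.2,interpolation=cv2.INTER_CUBIC))
"
```

```text
t 16.15 mould pos mm [ 73.2  -1.2 178. ] open 0.006 grip 0.0
tilt -0.009 lean y 0.006 y.X 0.002 F mould [-0.3  -0.34  0.25]
68 [(68, 2), (70, 12)]
70 [(64, 1), (66, 2), (68, 6), (70, 15)]
72 [(58, 1), (60, 1), (62, 2), (64, 4), (66, 4), (68, 3), (70, 7), (72, 3)]
74 [(58, 2), (60, 4), (62, 4), (64, 10), (66, 7), (68, 5), (70, 5), (72, 17)]
76 [(60, 7), (62, 10), (64, 11), (66, 4), (68, 4), (70, 7), (72, 13)]
78 [(60, 1), (62, 3), (64, 2), (66, 2), (68, 4), (70, 3), (72, 6), (74, 6)]
80 [(62, 2), (64, 1), (66, 1), (68, 3), (70, 3), (72, 15), (74, 13)]
82 [(56, 3), (58, 2), (60, 4), (62, 4), (64, 4), (66, 4), (68, 3), (70, 6), (72, 14), (74, 17)]
lever 104 2.9 114
lever 112 3.5 107
lever 120 3.9 102
lever 128 4.3 104
lever 136 4.8 94
lever 144 5.4 109
lever 152 3.5 84
```

View pics/s4.png

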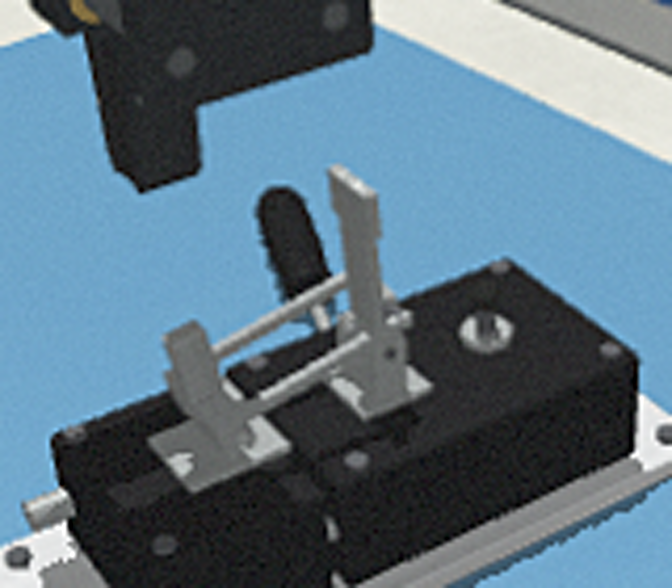

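The hook is seated behind the bar with its plate on it, and the lever stands upright (top near (355,185) in the crop), angle about 1.63. Fingers shut, I go to the keeper side of the lever.

Emit:
{"op": "step_arm", "data": {"series": [[11.6,-1.4,0,0,0,0,1],[11.6,-1.4,0,0,0,0,1],[11.6,-1.4,0,0,0,0,1],[11.6,-1.4,0,0,0,0,1],[0,0,-9.5,0,0,0,1],[0,0,-9.5,0,0,0,1],[0,0,-9.5,0,0,0,1],[0,0,-9.5,0,0,0,1],[0,0,0,0,0,0,1],[0,0,0,0,0,0,1]]}}

```text
clock: 17.3
tool_pos: [0.5525, 0.0075, 0.1393]
eef_rot: [0.998, -0.063, 0.003, 0.003]
contact_force: [0.7, 0.5, 0.5]
opening: 0.01
finger_force: 0.0
```

```bash
python3 -c "
from h import *
st()
P,im,d=cloud('side');q=P[...,:2]-O;M=np.stack([q@X,q@Y,P[...,2]],-1)*1000
s=M[(d>0)&(abs(M[...,0]+53)<9)&(abs(M[...,1])<9)&(M[...,2]>70)];print(np.percentile(s[:,2],[50,75,90,97]).round(1),s[s[:,2]>82].mean(0).round(1))"
```

```text
t 17.3 mould pos mm [ 27.   -1.6 139.3] open 0.01 grip 0.0
tilt -0.007 lean y 0.006 y.X 0.001 F mould [-0.64 -0.58  0.53]
[80.3 82.7 83.8 84. ] [-51.1  -1.3  83.5]
```

Emit:
{"op": "step_arm", "data": {"series": [[5,-0.6,0,0,0,0,1],[5,-0.6,0,0,0,0,1],[3,-0.4,0,0,0,0,1],[3,-0.4,0,0,0,0,1],[3,-0.4,0,0,0,0,1],[3,-0.4,0,0,0,0,1],[3,-0.4,-0.2,0,0,0,1],[3,-0.4,-0.4,0,0,0,1],[3,-0.4,-0.6,0,0,0,1],[0,0,0,0,0,0,1]]}}

```text
clock: 18.3
tool_pos: [0.5844, 0.0034, 0.1381]
eef_rot: [0.998, -0.063, 0.004, 0.003]
contact_force: [-2.5, 0.4, -0.5]
opening: 0.008
finger_force: 1.4
```

```bash
python3 -c "
from h import *
st();fine()"
```

```text
t 18.3 mould pos mm [ -5.1  -1.5 138.1] open 0.008 grip 1.4
tilt -0.008 lean y 0.006 y.X 0.001 F mould [ 2.52 -0.08 -0.46]
68 [(60, 2), (62, 3), (64, 1), (66, 11)]
70 [(58, 1), (60, 1), (62, 5), (64, 5), (66, 15)]
72 [(56, 4), (58, 2), (60, 5), (62, 3), (64, 3), (66, 16), (68, 2)]
74 [(54, 3), (56, 3), (58, 6), (60, 7), (62, 8), (64, 3), (66, 6), (68, 12)]
76 [(56, 9), (58, 10), (60, 10), (62, 2), (64, 5), (66, 5), (68, 11)]
78 [(58, 6), (60, 3), (64, 2), (66, 4), (68, 18)]
80 [(58, 2), (62, 4), (64, 4), (66, 6), (68, 13), (70, 12)]
82 [(54, 3), (56, 4), (58, 2), (60, 5), (62, 2), (64, 7), (66, 2), (68, 8), (70, 22)]
lever 104 -4.2 80
lever 136 5.1 36
lever 144 5.3 91
lever 152 5.7 78
```

The bar has moved about 4 mm and the hook is still engaged, so the halves are closing. I continue.

Emit:
{"op": "step_arm", "data": {"series": [[3.2,-0.4,-0.9,0,0,0,1],[3.2,-0.4,-1.0,0,0,0,1],[3.2,-0.4,-1.2,0,0,0,1],[3.2,-0.4,-1.4,0,0,0,1],[3.2,-0.4,-1.6,0,0,0,1],[2.8,-0.35,-1.9,0,0,0,1],[2.8,-0.35,-2.1,0,0,0,1],[2.7,-0.35,-2.3,0,0,0,1],[2.6,-0.3,-2.4,0,0,0,1],[2.5,-0.3,-2.5,0,0,0,1],[0,0,0,0,0,0,1]]}}

```text
clock: 19.55
tool_pos: [0.6138, -0.0005, 0.1209]
eef_rot: [0.998, -0.063, 0.004, 0.003]
contact_force: [-3.2, 1.1, 0.1]
opening: 0.005
finger_force: 1.8
```

```bash
python3 -c "
from h import *
st();fine()"
```

```text
t 19.55 mould pos mm [-34.8  -1.3 120.9] open 0.005 grip 1.8
tilt -0.008 lean y 0.006 y.X 0.002 F mould [ 3.35 -0.66  0.1 ]
68 [(58, 1), (62, 7)]
70 [(54, 1), (56, 1), (58, 3), (60, 7), (62, 24)]
72 [(56, 4), (58, 3), (60, 5), (62, 23)]
74 [(54, 8), (56, 8), (58, 5), (60, 1), (62, 25)]
76 [(54, 5), (56, 11), (58, 6), (60, 5), (62, 19), (64, 8)]
78 [(54, 7), (56, 1), (58, 1), (60, 5), (62, 6), (64, 24)]
80 [(54, 1), (56, 1), (60, 3), (62, 4), (64, 30)]
82 [(54, 5), (56, 6), (58, 5), (60, 5), (62, 6), (64, 30)]
```

Emit:
{"op": "step_arm", "data": {"series": [[2.1,-0.25,-2.3,0,0,0,1],[2.0,-0.25,-2.5,0,0,0,1],[1.8,-0.2,-2.6,0,0,0,1],[1.6,-0.2,-2.7,0,0,0,1],[1.4,-0.2,-2.7,0,0,0,1],[1.3,-0.15,-2.7,0,0,0,1],[0,0,0,0,0,0,1]]}}

```text
clock: 20.4
tool_pos: [0.6243, -0.0016, 0.1052]
eef_rot: [0.998, -0.063, 0.004, 0.003]
contact_force: [-0.6, 0.5, -0.1]
opening: 0.007
finger_force: 0.1
```

Emit:
{"op": "step_arm", "data": {"series": [[0.6,-0.1,-1.5,0,0,0,1],[0.6,-0.1,-1.5,0,0,0,1],[0.5,-0.1,-1.5,0,0,0,1],[0.5,-0.1,-1.5,0,0,0,1],[0.5,0,-1.5,0,0,0,1],[0.4,0,-1.5,0,0,0,1],[0,0,0,0,0,0,1]]}}

```text
clock: 21.1
tool_pos: [0.6265, -0.0019, 0.0963]
eef_rot: [0.998, -0.063, 0.004, 0.003]
contact_force: [0.9, -0.2, 0.1]
opening: 0.008
finger_force: 0.0
```

```bash
python3 -c "
from h import *
st();prof()"
```

```text
t 21.1 mould pos mm [-47.6  -1.6  96.3] open 0.008 grip 0.0
tilt -0.008 lean y 0.006 y.X 0.001 F mould [-0.88  0.07  0.14]
  155 ........................................................
  152 ...........#............................................
  150 ..........##............................................
  147 .........###............................................
  145 .......#####............................................
  142 .......#####............................................
  140 .....#######............................................
  137 .....#######............................................
  135 .....#######............................................
  132 .....#######............................................
  130 ....########............................................
  127 ....########............................................
  125 ....####.###............................................
  122 .....#######............................................
  120 ....########............................................
  117 ....########..............
[... 590 characters left out ...]
.......
   92 ###....................................######...........
   90 ############..........##................#####...........
   87 ###.######################.........#.#.######...........
   85 ...#.########################################...........
   82 ..........###################################...........
   80 ....####........######################...####...........
   77 ......##.........###.##.##.#.#..........#####...........
   75 ......##...........#.....#..............#####...........
   72 ....####.............#####..............#####...........
   70 .....###............######.................##...........
   67 .....###............######..............................
```

The lever has gone over centre and lies on or near the rest, with its top at z of about 90. I lower gently to confirm it is seated.

Emit:
{"op": "step_arm", "data": {"series": [[0,0,-1,0,0,0,1],[0,0,-1,0,0,0,1],[0,0,-1,0,0,0,1],[0,0,-1,0,0,0,1],[0,0,-1,0,0,0,1],[0,0,-0.7,0,0,0,1],[0,0,0,0,0,0,1]]}}

```text
clock: 21.85
tool_pos: [0.6266, -0.0019, 0.0909]
eef_rot: [0.998, -0.063, 0.004, 0.003]
contact_force: [-0.7, 0.1, 0.2]
opening: 0.003
finger_force: 0.1
```

Emit:
{"op": "step_arm", "data": {"series": [[0,0,-0.6,0,0,0,1],[0,0,-0.6,0,0,0,1],[0,0,0,0,0,0,1]]}}

```text
clock: 22.15
tool_pos: [0.6267, -0.002, 0.0904]
eef_rot: [0.998, -0.063, 0.004, 0.003]
contact_force: [-1.9, -0.5, 5.6]
opening: 0.005
finger_force: 2.7
```

Emit:
{"op": "step_arm", "data": {"series": [[0,0,-0.6,0,0,0,1],[0,0,-0.6,0,0,0,1],[0,0,0,0,0,0,1]]}}

```text
clock: 22.45
tool_pos: [0.6268, -0.0019, 0.09]
eef_rot: [0.998, -0.063, 0.004, 0.003]
contact_force: [-4.5, 0.4, 11.4]
opening: 0.006
finger_force: 5.8
```

The lever is on the rest: it meets the fingers at z of about 90.5 and yields only 0.4 mm under 11 N. I withdraw and check.

Emit:
{"op": "step_arm", "data": {"series": [[0,0,3,0,0,0,1],[0,0,10,0,0,0,1],[0,0,30,0,0,0,1],[0,0,40,0,0,0,1],[0,0,40,0,0,0,1],[0,0,20,0,0,0,1],[0,0,0,0,0,0,1],[0,0,0,0,0,0,1]]}}

```text
clock: 23.25
tool_pos: [0.6263, -0.002, 0.2315]
eef_rot: [0.998, -0.063, 0.004, 0.003]
contact_force: [0.1, 0.6, -0.6]
opening: 0.002
finger_force: 0.0
```

```bash
python3 -c "
from h import *
st();prof()
im=np.load('side.npz')['im'];cv2.imwrite('pics/s5.png',cv2.resize(im[180:310,150:340],None,fx=4,fy=4,interpolation=cv2.INTER_CUBIC))
"
```

```text
t 23.25 mould pos mm [-47.5  -1.4 231.5] open 0.002 grip 0.0
tilt -0.008 lean y 0.006 y.X 0.001 F mould [ 0.02 -0.61 -0.6 ]
  155 ........................................................
  152 ........................................................
  150 ........................................................
  147 ........................................................
  145 ........................................................
  142 ........................................................
  140 ........................................................
  137 ........................................................
  135 ........................................................
  132 ........................................................
  130 ........................................................
  127 ........................................................
  125 ........................................................
  122 ........................................................
  120 ........................................................
  117 .........................
[... 591 characters left out ...]
.......
   92 .###.#.................................######...........
   90 ##########.............#...............######...........
   87 .##################.######............#######...........
   85 ..#.#######################.#################...........
   82 .......#..###################################...........
   80 .....###........######################.######...........
   77 ....####.........#######.#.#.#..........#####...........
   75 .....###...........#....##..............#####...........
   72 .....###...............###...............####...........
   70 .....###.............#####................###...........
   67 ......##.............#.###..............................
```

View pics/s5.png

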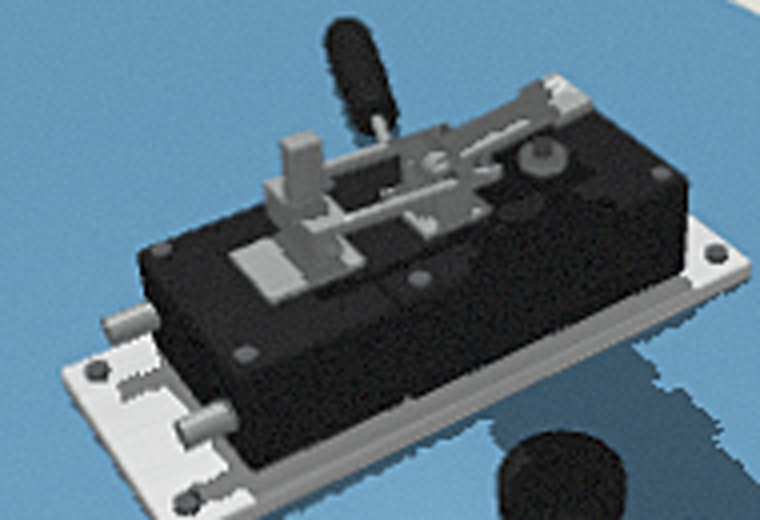

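The halves are shut with no gap line near (410,395). The hook is on the bar near (310,250), the lever lies on its rest near (545,150), and the gripper is clear.

```bash
python3 -c "
from h import *
print(r.finish_job())"
```

```text
the job is handed in; nothing more can be done
None
```

The mould is latched shut: the hook bears on the keeper bar, the lever is over centre on its rubber rest, the gripper is clear, and the job was handed in at about 23 s; I did not move the screwdriver, cap or bottle.

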